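Shim the short foot of a potter's mould stand

ROBOT

A 6-joint arm with a two-finger parallel gripper is mounted at the origin on the work surface. World frame = base frame: x ahead of the robot, y to its left, z up, the work surface at z = 0. Lengths are in m, angles in degrees, forces in N, time in s.
With the tool pointing down it reaches from about 0.3 to 0.75 m from the base axis. Payload 8.5 kg.
Tool frame: the origin (TCP) lies between the finger pads; the fingertips stand 8 mm ahead of it and the grasp point (between the pads) lies 11 mm behind it; y points along the fingers, z is the direction in which the jaws open and shut, and the axes are right-handed (so a half turn about y gives the same grasp; the last joint's range is limited). The gripper opens to 85 mm and grips with 20 to 120 N. Pads are 22 mm wide; open, the fingers measure 114 mm over their backs; the gripper's body (76 mm by 85 mm) begins 54 mm behind the grasp point. The pads swing forward as they close: fully open they stand 13 mm farther back than shut.
Start: joints at [-81.549, 21.807, 74.336, -0, 83.858, -12.336], TCP at [0.195, -0.514, 0.239] pointing down, gripper open.
Joint ranges: [-178.18, 178.18], [-50.72, 133.34], [12.68, 142.11], [-81.47, 261.47], [9.98, 163.14], [-165.26, 165.26]. Speed limits (degrees/s): [136.94, 136.94, 180, 180, 180, 180].

INTERFACE

Orientations are given as a 3x3 rotation matrix whose columns are the frame's x, y, z axes.
In Python, from rig import env, get_image gives the robot as it stands.
- The arm moves only by the tool move_arm, never from a script. Its argument "targets" is one flat list of numbers, 6 for each row, row after row: the shift along the tool's x, y, z in mm, then the turn, a rotation vector about the tool's x, y, z in rad. A call has exactly 5 rows; each row shifts and turns the commanded pose from where the row before left it, along the tool's axes as they then stand; what a row does not reach is not made up. A row lasts 1/8 s, in which the tool goes at most 62.5 mm and 10.7 degrees, less where a joint would pass 70% of its speed; a pose out of reach is approached as far as the arm can. A call is refused whole if a number of a shift passes 62.5 or a number of a turn 0.188, either way. A call with a gripper value outside its range is refused whole. "hand" is the opening, from -1 (shut) to 1 (fully open), so that 0 is half open, set as the call begins (left out, the last holds). The fingers move at their own pace and stop on an object; "squeeze" is the grip in N (left out, the last holds). Time passes only in rows, so rows that do not move let the fingers close, or fill a call up. It gives the time, the measured TCP pose, the force and the opening at its end, in the units of the state.
- env.observe(): the state, without advancing time (a new reading comes with each control period).
- get_image(name): name is "side" or "top" or "wrist"; returns a dict with "pixels" (400x640x3 uint8, red, green, blue), "z_map" (400x640 float32, m along the optical axis (not along the pixel's ray), 0 where there is no reading), "intrinsics" (3x3 intrinsics, pixels), "R" (3x3) and "t" (3): a world point X has camera coordinates R X + t; the wrist camera has in their place "mount" (4x4, takes a point from camera to tool coordinates, whose origin is the TCP and whose axes are the tool frame's). Camera axes: x right, y down, z forward; pixel columns grow to the right and rows downward; lengths in m; the calibration is good to about 2 mm. A picture is of the moment at which its call begins: read the wrist's pose just before it.
- env.close_job(): hands the job in, once; it reports no verdict.
The state is a dict: "time_s": time; "q": joint angles; "qvel": joint speeds; "joint_efforts": joint torques, N m; "position": TCP position; "tool_rot": TCP orientation; "ft_force": force on the tool from outside, world axes, zero at the start; "wrist_torque": the same for the moment, N m; "grip_width": finger opening in m.
Only numpy, scipy, OpenCV 4.12 (cv2) and the standard library are available. Lean on these libraries where they do the work, as an engineer would, in place of code of your own. Each camera call takes 0.05 s, during which the arm holds its last target.

TASK

The stand that carries the plaster mould rocks because its near left foot, seen from the robot, is too short. Slide the two wooden slips flat under that foot one by one, the second lying on top of the first, until the foot stands firmly on both and the stand no longer rocks. Leave the stand in its place, and do not knock over or push away the mug, bowl and jar.

Things in the scene. Friction and masses are not known exactly. Their poses are not given: they have to be found in the camera images.
- stand: loose stand, 1.2 kg: plywood slab 214 (x) x 136 (y) x 24 mm, top 58 mm above the bench, a heavy plaster hump mould (130 x 100 x 40 mm) on it. Wooden feet 34 x 34 mm, seen as corner posts, centred at x +-90, y +-75 mm; three have rubber pads on the bench, the near left one (-x, +y) hangs. Origin: stand's centre at bench level; x points away from the robot within 29 degrees, y left.
- short_foot (a point): centre of the short foot's underside, a smooth steel glide 34 x 34 mm that hangs 13.6 mm above the bench, 17 mm inside the stand's front (-x) and left (+y) faces. One slip passes freely; the second, slid in on the first, is 0.4 mm too thick for the rest: its bevel runs under the edge and a firm push (5 to 15 N) makes the foot tight.
- slip_a: loose flat slip of dark wood on the bench, 140 long (its x) x 30 wide (its y) x 7 mm thick, 30 g; the top is bevelled over the last 25 mm at both ends (tips 2.7 mm high), so either end can lead. Origin: centre of its underside, z up. Starts at the left or right of the bench, its x up to 40 degrees from the robot's x; the two slips are alike.
- slip_b: loose flat slip of dark wood on the bench, 140 long (its x) x 30 wide (its y) x 7 mm thick, 30 g; the top is bevelled over the last 25 mm at both ends (tips 2.7 mm high), so either end can lead. Origin: centre of its underside, z up. Starts at the left or right of the bench, its x up to 40 degrees from the robot's x; the two slips are alike.
- mug: bystander: blue mug, 80 mm across, 90 mm high, handle at its +y; origin centre of the base; at the left of the stand
- bowl: bystander: white bowl, 120 mm across, 50 mm high; origin centre of the base; at the right of the stand
- jar: bystander: terracotta jar with a cork lid, 70 mm across, 80 mm high; origin centre of the base; at the right, beyond the slip there
There are look-alikes about, which are no part of the job. What is shaped like the slip_a but green, orange or pink is not meant.

How it is judged (in metres and radians):
On the way:
1. one slip lies flat on the bench under the short foot while the other is still clear of it (((x of short_foot in the frame of slip_a between -0.04 and 0.04 m and y of short_foot in the frame of slip_a between -0.014 and 0.014 m and angle between slip_a's own z axis and vertical below 0.06 rad and height (world z) of slip_a below 0.003 m and horizontal distance between slip_b and short_foot above 0.075 m) or (x of short_foot in the frame of slip_b between -0.04 and 0.04 m and y of short_foot in the frame of slip_b between -0.014 and 0.014 m and angle between slip_b's own z axis and vertical below 0.06 rad and height (world z) of slip_b below 0.003 m and horizontal distance between slip_a and short_foot above 0.075 m))), for 0.2 s.
At the end, for the whole second after the job is handed in: Both slips lie flat, one on the other, under the short foot: its centre within 40 mm of each slip's centre lengthwise and 14 mm sideways. The foot presses them together with over 0.6 N; the stand is level (0.02 rad), within 40 mm of its start, all at rest (x of short_foot in the frame of slip_a between -0.04 and 0.04 m and y of short_foot in the frame of slip_a between -0.014 and 0.014 m and angle between each of slip_a, slip_b's own z axis and vertical below 0.06 rad and x of short_foot in the frame of slip_b between -0.04 and 0.04 m and y of short_foot in the frame of slip_b between -0.014 and 0.014 m and contact force between slip_a and slip_b above 0.6 N and angle between stand's own z axis and vertical below 0.02 rad and distance of stand from where it was at the start of the episode below 0.04 m and linear speed of each of slip_a, slip_b, stand below 0.01 m/s); the robot touches nothing.
It fails at once if the stand is shoved more than 60 mm or tipped more than 0.15 rad (distance of stand from where it was at the start of the episode above 0.06 m or angle between stand's own z axis and vertical above 0.15 rad).
It fails at once if the blue handled mug is pushed away by more than 50 mm or knocked over (distance of mug from where it was at the start of the episode above 0.05 m or angle between mug's own z axis and vertical above 0.5 rad).
It fails at once if the white bowl is pushed away by more than 50 mm or knocked over (distance of bowl from where it was at the start of the episode above 0.05 m or angle between bowl's own z axis and vertical above 0.5 rad).
It fails at once if the terracotta jar is pushed away by more than 50 mm or knocked over (distance of jar from where it was at the start of the episode above 0.05 m or angle between jar's own z axis and vertical above 0.5 rad).
It also fails if it takes over 69 s, if anything falls off the work surface, if the arm or the gripper's body presses on something with over 40 N, if the wrist force passes 120 N, or if a joint passes its speed limit or range.

## Working session

There is one attempt and no reset: what is moved stays moved. The work goes in short steps, Python scripts to look and compute and a tool call to move; the robot and the scene stay as the last step left them, time stands still between calls to the robot, and variables do not carry over. Pictures are saved under pics/ and viewed, and the job is handed in when it is done.

Besides the shell and the picture viewer there is one more tool, called after "Request:" as name(argument=value, ...) on one line, values as JSON. move_arm: Moves the arm, as the interface text tells. Its arguments: {"type":"object","properties":{"targets":{"type":"array"},"hand":{"type":"number"},"squeeze":{"type":"number"}},"required":["targets"]}

```bash
ls; mkdir -p pics; python3 - <<'E'
from rig import env,get_image
import cv2,numpy as np,pickle
s=env.observe();print(s)
for n in ["side","top"]:
    d=get_image(n);pickle.dump(d,open(f"pics/{n}0.pkl","wb"))
    cv2.imwrite(f"pics/{n}0.png",d["pixels"][:,:,::-1]);print(n,d["R"],d["t"],d["intrinsics"])
E
```

```text
pics
{'time_s': 0.0, 'q': array([-8.15505662e+01,  2.18400676e+01,  7.43851573e+01,  4.74114337e-04,
        8.38567150e+01, -1.23358399e+01]), 'qvel': array([ 0.00628792,  0.01458929, -0.04511815,  0.02383996, -0.0500959 ,
       -0.08998616]), 'joint_efforts': array([-3.22826534e-03, -4.48467386e+01, -2.31277817e+01, -3.34246970e-04,
        4.76156754e-03,  6.66720865e-06]), 'position': array([ 0.19513392, -0.51392182,  0.23871803]), 'tool_rot': array([[-9.34917264e-01, -2.01998894e-04,  3.54865705e-01],
       [-3.54865624e-01,  1.41580696e-03, -9.34916245e-01],
       [-3.13569287e-04, -9.99998977e-01, -1.39534483e-03]]), 'ft_force': array([-0.46829626, -0.68147728,  0.511325  ]), 'wrist_torque': array([-0.02349024,  0.04367443, -0.0450444 ]), 'grip_width': 0.08544590004621182}
side [[-0.97254867 -0.23229114 -0.01378089]
 [-0.16899463  0.7457713  -0.64441135]
 [ 0.15996844 -0.6243925  -0.76455484]] [0.49843182 0.11910376 1.27964325] [[520.05769157   0.         315.65411588]
 [  0.         520.05769157 205.2320006 ]
 [  0.           0.           1.        ]]
top [[ 1.13157827e-03 -9.99999358e-01 -6.20788871e-05]
 [-9.78479344e-01 -1.09441719e-03 -2.06341889e-01]
 [ 2.06341688e-01  2.94234906e-04 -9.78479954e-01]] [-0.03056323  0.51302409  1.4049179 ] [[449.71906134   0.         324.32274035]
 [  0.         449.71906134 199.15198568]
 [  0.           0.           1.        ]]
```

View pics/top0.png

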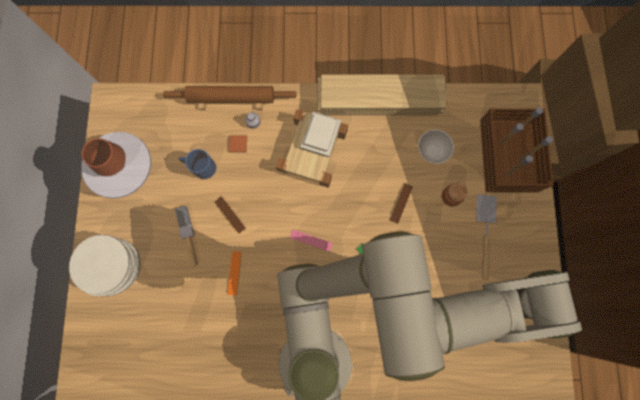

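View pics/side0.png

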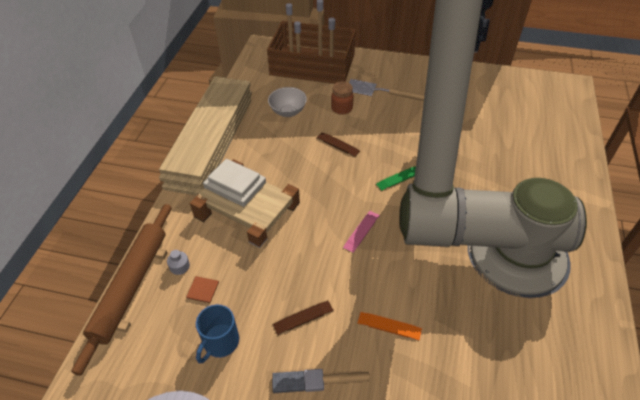

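Top view: the stand's feet are at about (298,116), (343,130), (282,167) and (325,180), so the short foot is the one near (282,167). The dark slips are at (230,214) and (401,203), and the mug is at (200,164). Next I measure these.

```bash
cat > h.py <<'E'
import numpy as np,cv2,pickle
def cloud(d,R=None,t=None):
    K=d["intrinsics"];z=d["z_map"];R=d["R"] if R is None else R;t=d["t"] if t is None else t
    v,u=np.mgrid[0:z.shape[0],0:z.shape[1]]
    c=np.stack([(u-K[0,2])/K[0,0]*z,(v-K[1,2])/K[1,1]*z,z],-1)
    return (c-t)@R
def rect(P):
    r=cv2.minAreaRect((P[:,:2]*1000).astype(np.float32))
    b=cv2.boxPoints(r);e=b[1]-b[0],b[2]-b[1]
    l=max(e,key=np.linalg.norm);a=np.degrees(np.arctan2(l[1],l[0]))
    return np.round(r[0],1),np.round(sorted(map(np.linalg.norm,e)),1),round((a+90)%180-90,1)
E
python3 - <<'E'
from h import *
for n in ["side","top"]:
    d=pickle.load(open(f"pics/{n}0.pkl","rb"));X=cloud(d);p=d["pixels"].astype(int)
    hsv=cv2.cvtColor(d["pixels"],cv2.COLOR_RGB2HSV)
    dark=((p.max(-1)<125)&(p[...,0]>p[...,2]+12)).astype(np.uint8)
    k,lab,st,ce=cv2.connectedComponentsWithStats(dark)
    print(n)
    for i in range(1,k):
        if st[i,4]<40: continue
        m=lab==i;P=X[m];P=P[d["z_map"][m]>0]
        if len(P)<20 or not(0.2<P[:,0].mean()<1 and abs(P[:,1].mean())<.5):continue
        print(ce[i].round(),st[i,4],rect(P),"z",np.percentile(P[:,2],[5,50,95]).round(4))
    ok=(d["z_map"]>0)&(X[...,0]>.35)&(X[...,0]<.75)&(X[...,1]>-.1)&(X[...,1]<.2)
    m=ok&(X[...,2]>.05)&(X[...,2]<.066);print("slab",m.sum(),rect(X[m]),np.median(X[m][:,2]))
    m=ok&(X[...,2]>.09)&(X[...,2]<.106);print("mould",m.sum(),rect(X[m]),np.median(X[m][:,2]))
    m=ok&(abs(X[...,2])<.01);print("bench",np.median(X[m][:,2]))
E
python3 - <<'E'
import cv2,pickle
for n,(x,y,w,h) in {"top":(190,90,240,150),"side":(170,130,200,210)}.items():
    im=cv2.imread(f"pics/{n}0.png")[y:y+h,x:x+w]
    cv2.imwrite(f"pics/{n}0c.png",cv2.resize(im,None,fx=2.8,fy=2.8,interpolation=cv2.INTER_CUBIC))
E
```

```text
side
[227.  94.] 292 (array([ 876.4, -357.9]), array([ 45.7, 116.3], dtype=float32), np.float32(85.7)) z [0.0671 0.0707 0.0743]
[337. 144.] 435 (array([ 514.7, -287.5]), array([ 47.2, 148.9], dtype=float32), np.float32(-24.6)) z [-0.0008  0.006   0.0106]
[222. 145.] 49 (array([ 827.1, -161. ]), array([ 4.8, 95.8], dtype=float32), np.float32(90.0)) z [0.0246 0.0447 0.0519]
[233. 187.] 139 (array([720.7,  19.6]), array([ 57.3, 125.3], dtype=float32), np.float32(17.2)) z [0.0834 0.0895 0.0957]
[120. 296.] 3455 (array([884.9, 288.9]), array([ 82.8, 490.3], dtype=float32), np.float32(89.6)) z [0.007  0.0463 0.0613]
[416. 284.] 199 (array([237.4, 142. ]), array([ 21.5, 135.5], dtype=float32), np.float32(88.1)) z [-0.0026  0.0003  0.0037]
[172. 274.] 77 (array([798.4, 253. ]), array([50.5, 53.5], dtype=float32), np.float32(10.0)) z [-0.0008  0.0029  0.016 ]
[358. 290.] 46 (array([364.7, 194. ]), array([ 6.4, 64.7], dtype=float32), np.float32(-81.7)) z [-0.0028  0.0008  0.0045]
[199. 301.] 56 (array([719.6, 303.6]), array([ 5.3, 54.5], dtype=float32), np.float32(1.1)) z [-0.0006  0.0044  0.0
[... 2119 characters left out ...]
6.3]), array([ 28.7, 135. ], dtype=float32), np.float32(38.4)) z [0.0026 0.008  0.0133]
[180. 219.] 83 (array([459.4, 448.1]), array([30.7, 77.6], dtype=float32), np.float32(21.9)) z [0.0043 0.0187 0.0249]
[433. 213.] 45 (array([ 475.6, -393.1]), array([13.1, 46.3], dtype=float32), np.float32(85.9)) z [-0.004   0.0011  0.0064]
[192. 245.] 193 (array([362.6, 399.3]), array([ 47.3, 119.9], dtype=float32), np.float32(27.3)) z [-0.0009  0.0168  0.0253]
slab 1425 (array([681.8,  15.1]), array([184.6, 193.6], dtype=float32), np.float32(-17.8)) 0.05936839005145728
mould 578 (array([717.2, -13.6]), array([80.5, 91.8], dtype=float32), np.float32(-18.0)) 0.09908444775858083
bench 0.0015928176016505192
```

```bash
ls pics
```

```text
side0.pkl
side0.png
side0c.png
top0.pkl
top0.png
top0c.png
```

View pics/top0c.png

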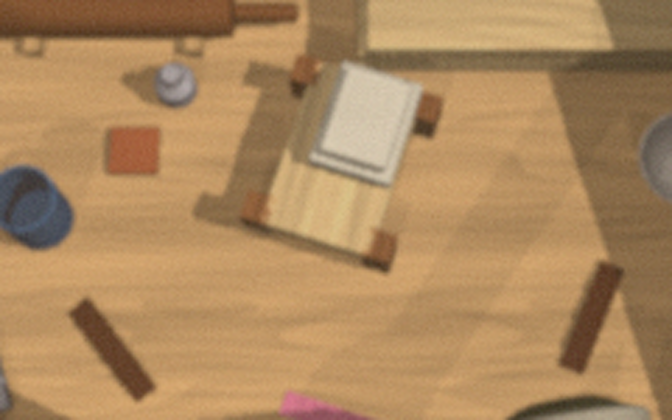

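View pics/side0c.png

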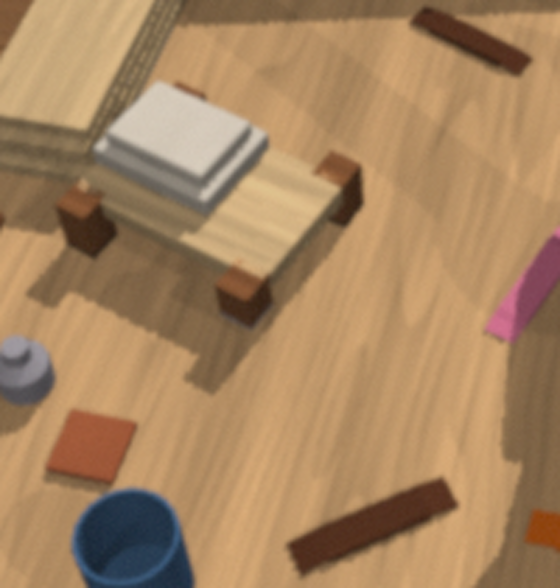

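The top crop shows the slips flat at about yaw 38° (left) and -25° (right). The stand is at about -17.5°, and the way to its near-left foot is open. Next I fit the stand pose from the foot tops and the mould.

```bash
python3 - <<'E'
from h import *
from scipy.optimize import least_squares
for n in ["side","top"]:
    d=pickle.load(open(f"pics/{n}0.pkl","rb"));X=cloud(d);p=d["pixels"].astype(float)
    ok=(X[...,0]>.55)&(X[...,0]<.85)&(X[...,1]>-.12)&(X[...,1]<.16)&(X[...,2]>.045)&(X[...,2]<.08)
    br=(p[...,2]<0.6*p[...,0])&(p[...,0]<175)
    k,lab,st,ce=cv2.connectedComponentsWithStats((ok&br).astype(np.uint8))
    print(n)
    for i in range(1,k):
        if st[i,4]>15: P=X[lab==i];print(ce[i].round(),st[i,4],rect(P),np.median(P,0).round(4),p[lab==i].mean(0).round())
    m=ok&(X[...,2]>.05)&(X[...,2]<.075);P=X[m]
    # fit plan outline: slab + feet union signed distance
    def sd(q,c,h):
        a=abs(q-c)-h;return np.linalg.norm(np.maximum(a,0),axis=1)+np.minimum(a.max(1),0)
    m3=(X[...,2]>.085)&(X[...,2]<.11)&(X[...,0]>.6)&(X[...,0]<.82)&(abs(X[...,1])<.1)
    print("mould",rect(X[m3]))
E
```

```text
side
[291. 191.] 150 (array([587.3, -26.6]), array([38.7, 38.8], dtype=float32), np.float32(67.6)) [ 0.5832 -0.0268  0.0579] [126.  85.  55.]
[199. 203.] 204 (array([803.2,  58.3]), array([40.9, 41.4], dtype=float32), np.float32(67.6)) [0.8023 0.0638 0.0579] [110.  75.  48.]
[256. 232.] 210 (array([634.2, 117.7]), array([41.2, 47.5], dtype=float32), np.float32(1.3)) [0.6309 0.1193 0.0576] [110.  73.  47.]
mould (array([730.1, -10.4]), array([ 87. , 120.2], dtype=float32), np.float32(-21.6))
top
[333. 108.] 99 (array([823.7, -61.4]), array([ 27.5, 115.1], dtype=float32), np.float32(77.6)) [ 0.8231 -0.0588  0.0559] [129. 108.  75.]
[300. 126.] 312 (array([752. ,  59.7]), array([ 51.3, 136.4], dtype=float32), np.float32(-13.3)) [0.7692 0.0545 0.0596] [141. 111.  76.]
[343. 129.] 84 (array([753.7, -92.1]), array([25. , 35.7], dtype=float32), np.float32(-18.2)) [ 0.7522 -0.0921  0.0589] [130.  91.  58.]
[287. 168.] 144 (array([612.2,  65.5]), array([ 34.1, 133. ], dtype=float32), np.float32(68.5)) [0.6201 0.1062 0.0578] [139. 103.  67.]
[325. 179.] 111 (array([585.5, -26.6]), array([36. , 47.1], dtype=float32), np.float32(70.4)) [ 0.5791 -0.0322  0.0584] [135.  95.  61.]
mould (array([725.8, -16.9]), array([ 98.4, 127.7], dtype=float32), np.float32(-17.8))
```

```bash
cat > go.py <<'E'
import sys,numpy as np
from scipy.spatial.transform import Rotation as Ro,Slerp
from rig import env
def main(wps,per=5,step=60,ang=10.5):
    s=env.observe();p=s["position"]*1000;R=s["tool_rot"]
    print("at",p.round(1),"yaw",round(np.degrees(np.arctan2(R[1,2],R[0,2])),1),"F",s["ft_force"].round(1),"w",round(s["grip_width"]*1000,1),"t",round(s["time_s"],2),"q",s["q"].round(0))
    rows=[]
    for x,y,z,w in wps:
        a=np.radians(w);Z=np.array([np.cos(a),np.sin(a),0]);Y=np.array([0,0,-1.]);T=np.c_[np.cross(Y,Z),Y,Z]
        dp=np.array([x,y,z])-p;rv=(Ro.from_matrix(R).inv()*Ro.from_matrix(T)).as_rotvec()
        n=max(1,int(np.ceil(max(np.linalg.norm(dp)/step,np.degrees(np.linalg.norm(rv))/ang))))
        for i in range(n):
            d=R.T@(dp/n);rows.append(np.r_[d.round(1),(rv/n).round(4)]);R=R@Ro.from_rotvec(rv/n).as_matrix()
        p=np.array([x,y,z])
    for i,r in enumerate(rows): print(", ".join(f"{v:g}" for v in r)+("," if i%5!=4 else "\n"))
    print(len(rows))
if __name__=="__main__":
    a=list(map(float,sys.argv[1:-1]));main([a[i:i+4] for i in range(0,len(a),4)],step=float(sys.argv[-1]))
E
python3 go.py 473 -267.5 120 -115 50
```

```text
at [ 195.1 -513.9  238.8] yaw -69.2 F [ 0.1 -0.1 -0.3] w 85.3 t 0.1 q [-82.  22.  74.  -0.  84. -12.]
-43.4, 14.9, -16.5, 0.0002, 0.0999, 0,
-41.5, 14.9, -20.7, 0.0002, 0.0999, 0,
-39.3, 14.9, -24.7, 0.0002, 0.0999, 0,
-36.6, 14.9, -28.5, 0.0002, 0.0999, 0,
-33.6, 14.9, -32.1, 0.0002, 0.0999, 0

-30.2, 14.9, -35.2, 0.0002, 0.0999, 0,
-26.5, 14.9, -38.1, 0.0002, 0.0999, 0,
-22.6, 14.9, -40.5, 0.0002, 0.0999, 0,
8
```

Request:
move_arm(targets=[-43.4,14.9,-16.5,0,0.1,0,-41.5,14.9,-20.7,0,0.1,0,-39.3,14.9,-24.7,0,0.1,0,-36.6,14.9,-28.5,0,0.1,0,-33.6,14.9,-32.1,0,0.1,0], hand=1)

```text
time_s: 0.72
position: [0.3698, -0.359, 0.1642]
tool_rot: [[-0.99, -0.0, -0.14], [0.14, 0.0, -0.99], [0.0, -1.0, -0.0]]
ft_force: [0.9, -0.7, -0.0]
grip_width: 0.0854
```

Request:
move_arm(targets=[-30,15,-35,0,0.1,0,-26.5,15,-38,0,0.1,0,-22.6,15,-40.5,0,0.1,0,0,0,0,0,0,0,0,0,0,0,0,0])

```text
time_s: 1.35
position: [0.4726, -0.2685, 0.1198]
tool_rot: [[-0.906, -0.0, -0.423], [0.423, -0.0, -0.906], [0.0, -1.0, 0.0]]
ft_force: [-0.0, 0.4, 0.4]
grip_width: 0.0855
```

```bash
cat > wr.py <<'E'
import sys
from h import *
from rig import env,get_image
n=sys.argv[1];s=env.observe();d=get_image("wrist")
M=d["mount"];T=np.eye(4);T[:3,:3]=s["tool_rot"];T[:3,3]=s["position"];C=T@M
d["R"]=C[:3,:3].T;d["t"]=-d["R"]@C[:3,3]
pickle.dump(d,open(f"pics/{n}.pkl","wb"));cv2.imwrite(f"pics/{n}.png",d["pixels"][:,:,::-1])
X=cloud(d);p=d["pixels"].astype(int)
print(s["position"].round(4),"cam",C[:3,3].round(3))
dark=((p.max(-1)<125)&(p[...,0]>p[...,2]+12)&(d["z_map"]>0)&(abs(X[...,2])<.03)).astype(np.uint8)
k,lab,st,ce=cv2.connectedComponentsWithStats(dark)
for i in range(1,k):
    if st[i,4]>300: P=X[lab==i];print(ce[i].round(),st[i,4],rect(P),"z",np.percentile(P[:,2],[5,50,95]).round(4))
E
python3 wr.py w1; python3 go.py 473 -267.5 10 -115 40
```

```text
[ 0.4726 -0.2685  0.1198] cam [ 0.535 -0.297  0.255]
[487. 139.] 78231 (array([ 409.1, -381.1]), array([285.6, 310.9], dtype=float32), np.float32(64.8)) z [-0.0007  0.0005  0.0075]
[ 84. 246.] 8928 (array([518.8, -83.5]), array([ 63., 192.], dtype=float32), np.float32(80.9)) z [-0.0005  0.0005  0.0015]
at [ 472.4 -268.9  120. ] yaw -115.1 F [-0.1 -0.1  1.3] w 85.6 t 1.4 q [-42.  28.  86.  -0.  66.  73.]
0, 36.7, -0.5, -0.0001, -0.0003, -0.0001,
0, 36.7, -0.5, -0.0001, -0.0003, -0.0001,
0, 36.7, -0.5, -0.0001, -0.0003, -0.0001,
3
```

View pics/w1.png

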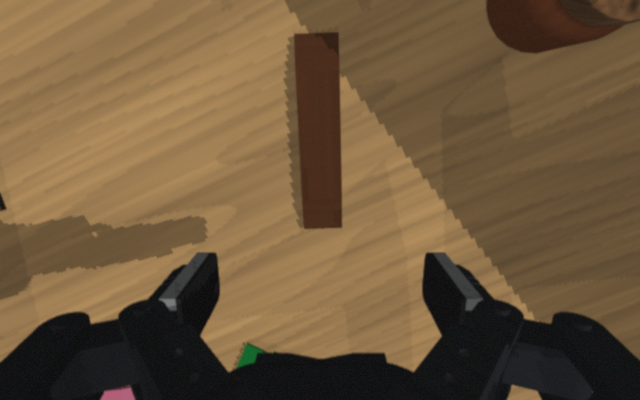

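```bash
python3 - <<'E'
from h import *
d=pickle.load(open("pics/w1.pkl","rb"));X=cloud(d)
m=(X[...,2]>.0035)&(X[...,2]<.012)&(X[...,1]<-.2)&(X[...,1]>-.36)&(X[...,0]>.42)&(X[...,0]<.62)&(d["z_map"]>0)
k,lab,st,ce=cv2.connectedComponentsWithStats(m.astype(np.uint8))
for i in range(1,k):
    if st[i,4]>300: print(ce[i],st[i],rect(X[lab==i]),np.median(X[lab==i],0))
E
```

```text
[318.92633189 128.75579913] [ 294   32   48  197 7846] (array([ 512. , -285.1]), array([ 30.1, 139.2], dtype=float32), np.float32(-23.0)) [ 0.51857547 -0.2876644   0.00708951]
```

The wrist view shows the slip at (319,129) px, measuring 30.1 x 139.2 mm with its centre at (512,-285) and yaw -23°, which matches the given size. I go down and grasp it 45 mm behind its centre.

```bash
python3 go.py 470.6 -267.5 10 -113 40
```

```text
at [ 472.4 -268.9  120. ] yaw -115.1 F [-0.1 -0.1  1.3] w 85.6 t 1.4 q [-42.  28.  86.  -0.  66.  73.]
0.7, 36.7, -0.2, -0.0001, -0.012, -0.0001,
0.7, 36.7, -0.2, -0.0001, -0.012, -0.0001,
0.7, 36.7, -0.2, -0.0001, -0.012, -0.0001,
3
```

Request:
move_arm(targets=[0.7,36.7,-0.2,0,-0.012,0,0.7,36.7,-0.2,0,-0.012,0,0.7,25,-0.2,0,-0.012,0,0,11.6,0,0,0,0,0,0,0,0,0,0])

```text
time_s: 2.02
position: [0.4709, -0.2675, 0.0099]
tool_rot: [[-0.92, -0.0, -0.391], [0.391, 0.0, -0.92], [0.0, -1.0, -0.0]]
ft_force: [0.5, 0.6, -0.1]
grip_width: 0.0854
```

Request:
move_arm(targets=[0,0,0,0,0,0,0,0,0,0,0,0,0,0,0,0,0,0,0,0,0,0,0,0,0,0,0,0,0,0], hand=-1, squeeze=50)

```text
time_s: 2.65
position: [0.4713, -0.267, 0.0106]
tool_rot: [[-0.921, 0.001, -0.39], [0.39, -0.001, -0.921], [-0.001, -1.0, 0.0]]
ft_force: [-0.9, 1.4, 6.1]
grip_width: 0.0277
```

Request:
move_arm(targets=[0,-5,0,0,0,0,0,-20,0,0,0,0,0,-25,0,0,0,0,0,0,0,0,0,0,0,0,0,0,0,0])

```text
time_s: 3.28
position: [0.4709, -0.2666, 0.0593]
tool_rot: [[-0.921, -0.001, -0.391], [0.391, 0.001, -0.921], [0.001, -1.0, -0.0]]
ft_force: [0.5, -1.0, -0.8]
grip_width: 0.0275
```

```bash
python3 wr.py w2; python3 - <<'E'
from h import *
d=pickle.load(open("pics/w2.pkl","rb"));X=cloud(d);p=d["pixels"].astype(int)
m=(X[...,2]>.02)&(X[...,2]<.09)&(X[...,0]>.42)&(d["z_map"]>0)&(X[...,1]<-.2)
k,lab,st,ce=cv2.connectedComponentsWithStats(m.astype(np.uint8))
for i in range(1,k):
    if st[i,4]>300: print(ce[i],st[i],rect(X[lab==i]),np.percentile(X[lab==i][:,2],[5,50,95]))
E
```

```text
[ 0.4709 -0.2666  0.0593] cam [ 0.534 -0.293  0.194]
[381.  18.] 1077 (array([ 556.2, -337.2]), array([19. , 22.8], dtype=float32), np.float32(-23.1)) z [-0.0008  0.0003  0.0015]
[557.  45.] 4442 (array([ 515.9, -393.4]), array([ 34.4, 128.5], dtype=float32), np.float32(89.7)) z [-0.0006  0.0021  0.0272]
[515. 127.] 1781 (array([ 484.7, -392.5]), array([27.5, 51.9], dtype=float32), np.float32(88.4)) z [-0.0007  0.0004  0.0014]
[521. 159.] 742 (array([ 460.8, -388.3]), array([ 8.8, 51.6], dtype=float32), np.float32(88.5)) z [-0.0006  0.0004  0.0014]
[603. 166.] 789 (array([ 439.2, -414.5]), array([ 9.9, 68.3], dtype=float32), np.float32(89.5)) z [-0.0006  0.0004  0.0015]
[517. 181.] 608 (array([ 448.4, -382.5]), array([ 6.4, 49.4], dtype=float32), np.float32(86.8)) z [-0.0006  0.0004  0.0014]
[221. 188.] 771 (array([ 511.6, -219.5]), array([ 7.6, 41. ], dtype=float32), np.float32(-89.1)) z [-0.0006  0.0004  0.0014]
[588. 209.] 1734 (array([ 417.2, -400.1]), array([19.1, 90.9], dtype=float32), np.float32(78.6)) z [-0.0006  0.0005  0.0014]
[154. 226.] 1557 (array([ 506. , -170.9]), arra
[... 225 characters left out ...]
ray([ 367.4, -401.6]), array([34.7, 74.6], dtype=float32), np.float32(89.0)) z [-0.0004  0.0005  0.0015]
[593. 314.] 519 (array([ 342.5, -404.6]), array([ 6.4, 58.1], dtype=float32), np.float32(89.8)) z [-0.0004  0.0006  0.0016]
[612. 331.] 623 (array([ 324.9, -407.6]), array([11.5, 47. ], dtype=float32), np.float32(82.1)) z [-0.0004  0.0006  0.0014]
[322.32593395 162.95003481] [  245     0   152   333 25858] (array([ 507.2, -281.4]), array([ 54.9, 130.4], dtype=float32), np.float32(-22.9)) [0.05305347 0.05562918 0.08136057]
[617.07647059  15.07320261] [ 583    0   57   38 1530] (array([ 513.9, -427.9]), array([ 5.1, 33.3], dtype=float32), np.float32(38.8)) [0.02093256 0.02911518 0.04019707]
```

View pics/w2.png

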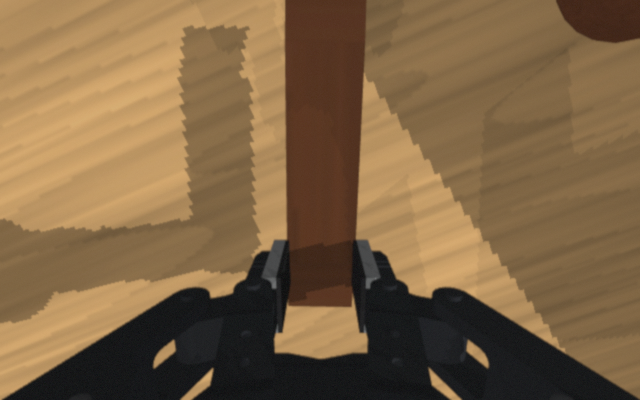

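The slip is held between the pads, with its rear end at row 305. I check its pitch.

```bash
cat > held.py <<'E'
import sys
from h import *
from rig import env
def held(n):
    s=env.observe();d=pickle.load(open(f"pics/{n}.pkl","rb"));X=cloud(d);p=d["pixels"].astype(int)
    T=(X-s["position"])@s["tool_rot"]  # tool coords: x back(-), y down, z jaw
    m=(abs(T[...,2])<.02)&(abs(T[...,1])<.02)&(T[...,0]<.04)&(T[...,0]>-.14)&(d["z_map"]>0)&(p[...,0]>p[...,2]+15)
    P=T[m];f=P[(P[:,0]>-.085)&(P[:,0]<-.005)&(abs(P[:,2])<.012)]
    A=np.c_[f[:,0],f[:,2],np.ones(len(f))];c=np.linalg.lstsq(A,f[:,1],rcond=None)[0]
    print("pitch,roll deg",np.degrees(np.arctan(c[:2])).round(2),"top y below TCP at TCP",(c[2]*1000).round(2))
    print("slip x range",(np.percentile(P[:,0],[0.2,99.8])*1000).round(1),"z by x",[(x,np.percentile(P[abs(P[:,0]*1000-x)<5,2]*1000,[2,98]).round(1)) for x in(-80,-60,-40)])
held(sys.argv[1])
E
python3 held.py w2; python3 go.py 500 0 130 -107.5 55
```

```text
pitch,roll deg [-0.29  0.05] top y below TCP at TCP 3.0
slip x range [-104.1   24.8] z by x [(-80, array([-13.7,  15.1])), (-60, array([-13.9,  14.9])), (-40, array([-14.3,  14.5]))]
at [ 470.8 -266.5   59. ] yaw -113.0 F [-0.8  1.4 -1.2] w 27.5 t 3.33 q [-42.  32.  90.   0.  58.  71.]
12.9, -11.8, -42.8, 0.0001, -0.016, 0.0002,
12.2, -11.8, -43, 0.0001, -0.016, 0.0002,
11.5, -11.8, -43.2, 0.0001, -0.016, 0.0002,
10.8, -11.8, -43.4, 0.0001, -0.016, 0.0002,
10.1, -11.8, -43.5, 0.0001, -0.016, 0.0002

9.4, -11.8, -43.7, 0.0001, -0.016, 0.0002,
6
```

```bash
python3 go.py 490 95 170 -108 60
```

```text
at [ 470.8 -266.5   59. ] yaw -113.0 F [-0.8  1.4 -1.2] w 27.5 t 3.33 q [-42.  32.  90.   0.  58.  71.]
17.7, -15.8, -48.6, 0.0001, -0.0124, 0.0002,
17.1, -15.8, -48.8, 0.0001, -0.0124, 0.0002,
16.4, -15.8, -49, 0.0001, -0.0124, 0.0002,
15.8, -15.8, -49.2, 0.0001, -0.0124, 0.0002,
15.2, -15.8, -49.4, 0.0001, -0.0124, 0.0002

14.6, -15.8, -49.6, 0.0001, -0.0124, 0.0002,
14, -15.8, -49.8, 0.0001, -0.0124, 0.0002,
7
```

Request:
move_arm(targets=[17.7,-22,-48.6,0,-0.012,0,17,-22,-48.8,0,-0.012,0,16.4,-22,-49,0,-0.012,0,15.8,-22,-49,0,-0.012,0,15.2,-22,-49.4,0,-0.012,0])

```text
time_s: 3.95
position: [0.4846, -0.0073, 0.1697]
tool_rot: [[-0.942, -0.001, -0.334], [0.334, 0.0, -0.942], [0.002, -1.0, 0.0]]
ft_force: [1.0, 0.4, -0.1]
grip_width: 0.0277
```

Request:
move_arm(targets=[14.6,0,-49.6,0,-0.012,0,14,0,-49.8,0,-0.012,0,0,0,0,0,0,0,0,0,0,0,0,0,0,0,0,0,0,0])

```text
time_s: 4.58
position: [0.4907, 0.0932, 0.1695]
tool_rot: [[-0.95, -0.001, -0.314], [0.314, -0.0, -0.95], [0.001, -1.0, 0.0]]
ft_force: [-0.1, -0.4, -0.5]
grip_width: 0.0276
```

```bash
python3 wr.py w3 |head -1; python3 held.py w3
```

```text
[0.4907 0.0932 0.1695] cam [0.556 0.072 0.304]
pitch,roll deg [-0.35 -0.07] top y below TCP at TCP 3.31
slip x range [-104.    24.9] z by x [(-80, array([-13.7,  15. ])), (-60, array([-14. ,  14.7])), (-40, array([-14.4,  14.4]))]
```

View pics/w3.png

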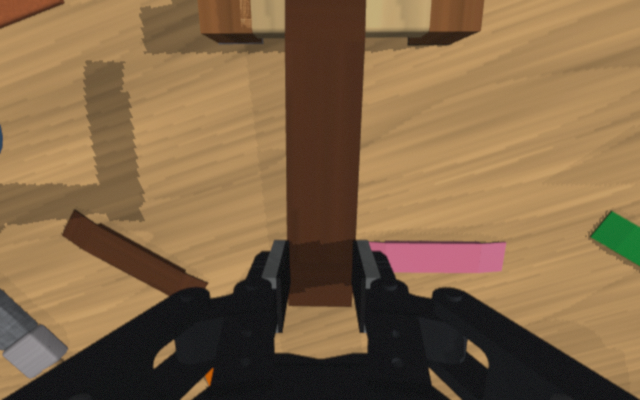

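The picture shows the stand's front edge across row ~33. The short foot's top spans columns ~200-250 and the right foot's ~430-482. I compute the foot position from the front edge and the outer faces.

```bash
python3 - <<'E'
from h import *
d=pickle.load(open("pics/w3.pkl","rb"));X=cloud(d);z=d["z_map"]
m=(X[...,2]>.045)&(X[...,2]<.075)&(z>0);m[100:]=0
m&=~((np.indices(m.shape)[1]>275)&(np.indices(m.shape)[1]<375))
print(m.sum(),np.percentile(X[m][:,2],[5,50,95]))
# last row per column with the top surface
pts=[]
for u in range(195,490):
    c=np.where(m[:,u])[0]
    if len(c)>3: pts.append((u,c.max(),*X[c.max(),u]))
pts=np.array(pts);q=pts[(pts[:,0]>205)&(pts[:,0]<478)]
print(pts[::20].round(3))
f=np.polyfit(q[:,3],q[:,2],1);print("front edge yaw",-np.degrees(np.arctan(f[0])),np.std(np.polyval(f,q[:,3])-q[:,2]))
for a in(-17,-18,-19):
  a=np.radians(a);e=np.array([np.cos(a),np.sin(a)]);l=np.array([-np.sin(a),np.cos(a)])
  P=X[m][:,:2];s=P@l;print("left/right",np.percentile(s,[0.3,99.7]),"front",np.percentile(q[:,2:4]@e,[5,50,95]))
  L=np.percentile(s,99.7);Rr=np.percentile(s,.3);F=np.median(q[:,2:4]@e)
  mid=(L+Rr)/2
  print("foot",(F+.017)*e+(mid+.075)*l,"width",L-Rr)
E
```

```text
6523 [0.05207877 0.0581386  0.05941355]
[[ 1.98e+02  1.00e+01  6.34e-01  1.30e-01  5.80e-02]
 [ 2.18e+02  3.60e+01  6.19e-01  1.26e-01  4.50e-02]
 [ 2.38e+02  3.60e+01  6.14e-01  1.13e-01  4.60e-02]
 [ 2.58e+02  3.60e+01  6.10e-01  1.00e-01  4.50e-02]
 [ 3.77e+02  3.50e+01  5.85e-01  2.20e-02  4.60e-02]
 [ 3.97e+02  3.40e+01  5.81e-01  9.00e-03  4.80e-02]
 [ 4.17e+02  3.40e+01  5.77e-01 -4.00e-03  4.80e-02]
 [ 4.37e+02  3.40e+01  5.73e-01 -1.80e-02  4.70e-02]
 [ 4.57e+02  3.40e+01  5.68e-01 -3.10e-02  4.60e-02]
 [ 4.77e+02  3.10e+01  5.66e-01 -4.00e-02  5.50e-02]]
front edge yaw -17.80123416479519 0.00012016686190359533
left/right [0.12618391 0.30940539] front [0.55249628 0.55322552 0.55496776]
foot [0.63091424 0.11328311] width 0.18322147528618005
left/right [0.1359569  0.31918529] front [0.549479   0.54989057 0.55024794]
foot [0.63264458 0.11258339] width 0.18322838660273902
left/right [0.14564176 0.3288634 ] front [0.54400101 0.54645404 0.54767983]
foot [0.63441575 0.11179792] width 0.1832216313498502
```

```bash
python3 go.py 468.6 165.3 40 -107.6 468.6 165.3 13 -107.6 560.9 135.6 13 -107.6 45
```

```text
at [490.8  93.2 169.6] yaw -108.3 F [-0.3  0.5 -0.2] w 27.9 t 4.62 q [ -3.  21.  89.  -0.  71. 105.]
10.9, 32.4, -15.4, -0.0001, -0.003, 0.0001,
10.9, 32.4, -15.4, -0.0001, -0.003, 0.0001,
10.8, 32.4, -15.4, -0.0001, -0.003, 0.0001,
10.8, 32.4, -15.5, -0.0001, -0.003, 0.0001,
-0, 27, 0, 0, -0, 0

-32.3, -0, 0.1, 0, -0, 0,
-32.3, -0, 0.1, 0, -0, 0,
-32.3, -0, 0.1, 0, -0, 0,
8
```

Request:
move_arm(targets=[15,20,-15.4,0,-0.003,0,15,35,-15.4,0,-0.003,0,13.4,37.3,-15.4,0,-0.003,0,0,37.3,-15.5,0,-0.003,0,0,0,0,0,0,0])

```text
time_s: 5.25
position: [0.4675, 0.1661, 0.0386]
tool_rot: [[-0.954, -0.005, -0.3], [0.301, -0.001, -0.954], [0.004, -1.0, 0.002]]
ft_force: [0.1, -0.6, -0.4]
grip_width: 0.0279
```

Request:
move_arm(targets=[0,15,0,0,0,0,0,12,0,0,0,0,0,0,0,0,0,0,0,0,0,0,0,0,0,0,0,0,0,0])

```text
time_s: 5.88
position: [0.4687, 0.1664, 0.0138]
tool_rot: [[-0.954, 0.001, -0.301], [0.301, 0.0, -0.954], [-0.001, -1.0, -0.0]]
ft_force: [-0.3, 0.3, -0.5]
grip_width: 0.0275
```

```bash
python3 wr.py w4|head -1; python3 held.py w4; python3 go.py 560.9 135.6 13 -107.6 20
```

```text
[0.4687 0.1664 0.0138] cam [0.534 0.146 0.149]
pitch,roll deg [-0.33 -0.04] top y below TCP at TCP 3.12
slip x range [-105.3   39.6] z by x [(-80, array([-19.1,  19.1])), (-60, array([-19.2,  19.2])), (-40, array([-19.2,  19.1]))]
at [468.6 166.4  13.7] yaw -107.5 F [ 0.3 -0.2 -0.5] w 27.2 t 5.92 q [  6.  34.  99.  -0.  47. 113.]
-19.5, 0.2, 0.3, 0.0001, 0.0004, -0.0002,
-19.5, 0.2, 0.3, 0.0001, 0.0004, -0.0002,
-19.5, 0.1, 0.3, 0.0001, 0.0004, -0.0002,
-19.5, 0.1, 0.3, 0.0001, 0.0004, -0.0002,
-19.5, 0.1, 0.3, 0.0001, 0.0004, -0.0002

5
```

View pics/w4.png

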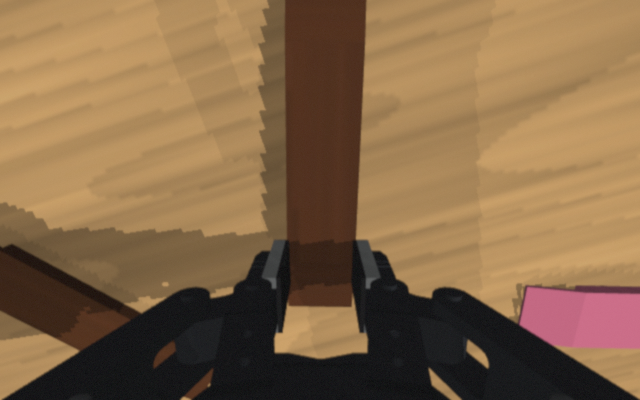

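The slip is level and aligned in the hand, so I slide it in.

Request:
move_arm(targets=[-19.5,0.2,0.3,0,0,0,-19.5,0.2,0.3,0,0,0,-19.5,0.1,0.3,0,0,0,-19.5,0.1,0.3,0,0,0,-19.5,0.1,0.3,0,0,0])

```text
time_s: 6.55
position: [0.5615, 0.1355, 0.0128]
tool_rot: [[-0.954, 0.0, -0.3], [0.3, 0.0, -0.954], [-0.0, -1.0, -0.0]]
ft_force: [-0.1, -1.3, -0.3]
grip_width: 0.0278
```

Request:
move_arm(targets=[0,0,0,0,0,0,0,1.2,0,0,0,0,0,1,0,0,0,0,0,0,0,0,0,0,0,0,0,0,0,0])

```text
time_s: 7.18
position: [0.5601, 0.136, 0.0107]
tool_rot: [[-0.954, -0.001, -0.3], [0.3, 0.0, -0.954], [0.001, -1.0, 0.0]]
ft_force: [-4.3, 0.8, 5.9]
grip_width: 0.0277
```

Request:
move_arm(targets=[0,-0.3,0,0,0,0,0,0,0,0,0,0,0,0,0,0,0,0,0,0,0,0,0,0,0,0,0,0,0,0], hand=1)

```text
time_s: 7.8
position: [0.5609, 0.1357, 0.0106]
tool_rot: [[-0.954, -0.0, -0.301], [0.301, -0.0, -0.954], [0.0, -1.0, 0.0]]
ft_force: [-0.9, -0.4, -0.5]
grip_width: 0.0854
```

Request:
move_arm(targets=[10,-10,0,0,0,0,20,-20,0,0,0,0,30,-30,0,0,0,0,20,-30,0,0,0,0,0,0,0,0,0,0])

```text
time_s: 8.43
position: [0.4841, 0.1604, 0.103]
tool_rot: [[-0.954, 0.004, -0.299], [0.299, 0.0, -0.954], [-0.004, -1.0, -0.002]]
ft_force: [-0.0, -0.1, -0.4]
grip_width: 0.0859
```

```bash
cat > slip.py <<'E'
import sys
from h import *
n,x0,x1,y0,y1,z0,z1=sys.argv[1],*map(float,sys.argv[2:])
d=pickle.load(open(f"pics/{n}.pkl","rb"));X=cloud(d);p=d["pixels"].astype(int)
m=(X[...,2]>z0)&(X[...,2]<z1)&(X[...,0]>x0)&(X[...,0]<x1)&(X[...,1]>y0)&(X[...,1]<y1)&(d["z_map"]>0)&(p.max(-1)<150)
k,lab,st,ce=cv2.connectedComponentsWithStats(m.astype(np.uint8))
for i in range(1,k):
    if st[i,4]>300: P=X[lab==i];print(ce[i].round(),st[i],rect(P),np.percentile(P[:,2],[5,50,95]).round(4))
E
python3 wr.py w5|head -1; python3 slip.py w5 .4 .65 .05 .25 .003 .012
python3 - <<'E'
from rig import get_image
import cv2,pickle
d=get_image("side");pickle.dump(d,open("pics/side1.pkl","wb"))
cv2.imwrite("pics/side1c.png",cv2.resize(d["pixels"][130:340,170:370,::-1],None,fx=2.8,fy=2.8,interpolation=cv2.INTER_CUBIC))
E
```

```text
[0.4841 0.1604 0.103 ] cam [0.549 0.14  0.238]
[322.  59.] [ 299    0   50  124 5711] (array([570.9, 132.9]), array([29.6, 73. ], dtype=float32), np.float32(-18.5)) [0.004  0.007  0.0084]
[238. 296.] [221 277  35  38 539] (array([432.2, 240.9]), array([18.2, 35.1], dtype=float32), np.float32(-0.0)) [0.0033 0.0049 0.0073]
```

View pics/w5.png

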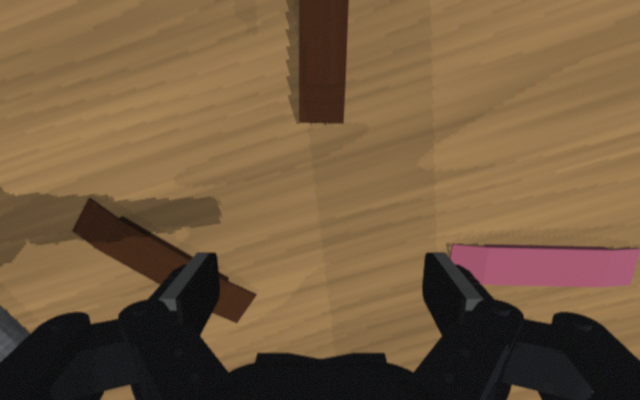

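View pics/side1c.png

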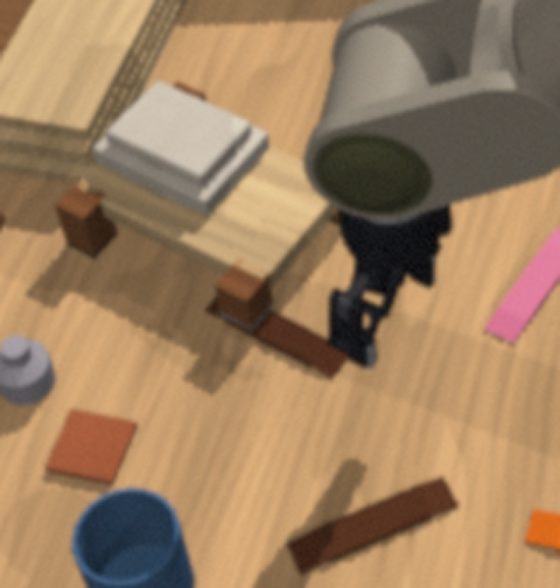

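The first slip lies flat under the foot. Its rear end is at (322,124) px, its centre is ~32 mm before the foot centre, and it is under 1 mm off sideways. Next is the second slip.

```bash
python3 go.py 438 259.5 120 -51.5 45
```

```text
at [484.6 159.8 100.7] yaw -107.5 F [ 0.3  0.3 -0.4] w 85.3 t 8.53 q [  5.  27.  93.  -0.  61. 112.]
12.4, -3.2, -13.5, -0, -0.1628, -0.0001,
10, -3.2, -15.4, -0, -0.1628, -0.0001,
7.4, -3.2, -16.8, -0, -0.1628, -0.0001,
4.6, -3.2, -17.8, -0, -0.1628, -0.0001,
1.7, -3.2, -18.3, -0, -0.1628, -0.0001

-1.3, -3.2, -18.3, -0, -0.1628, -0.0001,
6
```

Request:
move_arm(targets=[12.4,-4,-13.5,0,-0.163,0,10,-4,-15.4,0,-0.163,0,7.4,-4,-16.8,0,-0.163,0,4.6,-4,-17.8,0,-0.163,0,1.7,-3,-18.3,0,-0.163,0])

```text
time_s: 9.15
position: [0.4458, 0.2432, 0.1186]
tool_rot: [[-0.87, -0.002, 0.492], [-0.492, -0.001, -0.87], [0.002, -1.0, -0.0]]
ft_force: [-0.7, 0.2, -0.0]
grip_width: 0.0852
```

Request:
move_arm(targets=[-1.3,0,-18.3,0,-0.163,0,0,0,0,0,0,0,0,0,0,0,0,0,0,0,0,0,0,0,0,0,0,0,0,0])

```text
time_s: 9.78
position: [0.4383, 0.2591, 0.1195]
tool_rot: [[-0.783, -0.0, 0.622], [-0.622, -0.0, -0.783], [0.0, -1.0, 0.0]]
ft_force: [0.4, 0.7, 0.0]
grip_width: 0.0853
```

```bash
python3 wr.py w6|head -1; python3 slip.py w6 .38 .56 .22 .37 .003 .012
```

```text
[0.4383 0.2591 0.1195] cam [0.492 0.303 0.255]
[320. 128.] [ 298   32   45  196 8074] (array([472. , 287.3]), array([ 30.2, 139.3], dtype=float32), np.float32(38.7)) [0.0039 0.007  0.0084]
```

View pics/w6.png

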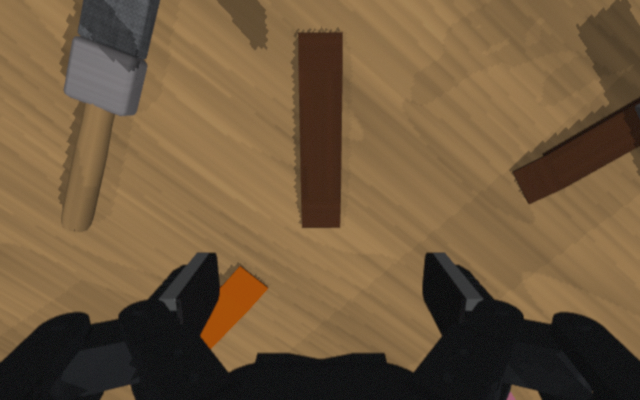

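Second slip is at (320,128) px, centre (472,287.3), yaw 38.7°, and its size checks. The orange slip near the left finger means I should descend with the jaws only ~50 mm open.

```bash
python3 go.py 436.9 259.2 10.3 -51.3 40
```

```text
at [438.2 259.2 119.6] yaw -51.5 F [ 0.6  0.1 -0.1] w 85.0 t 9.82 q [17. 25. 91. -0. 64. 69.]
0.3, 36.4, -0.3, 0, -0.0013, 0,
0.3, 36.4, -0.3, 0, -0.0013, 0,
0.3, 36.4, -0.3, 0, -0.0013, 0,
3
```

Request:
move_arm(targets=[0.3,10,-0.3,0,-0.003,0,0.3,25,-0.3,0,0,0,0.3,36,-0.3,0,0,0,0,28,0,0,0,0,0,10.2,0,0,0,0], hand=0.2)

```text
time_s: 10.45
position: [0.4359, 0.2594, 0.0088]
tool_rot: [[-0.78, -0.003, 0.625], [-0.625, -0.001, -0.78], [0.003, -1.0, -0.001]]
ft_force: [-1.0, 0.1, 0.4]
grip_width: 0.0513
```

Request:
move_arm(targets=[0,0,0,0,0,0,0,0,0,0,0,0,0,0,0,0,0,0,0,0,0,0,0,0,0,0,0,0,0,0], hand=-1, squeeze=80)

```text
time_s: 11.08
position: [0.4372, 0.2598, 0.0111]
tool_rot: [[-0.78, 0.001, 0.626], [-0.626, 0.0, -0.78], [-0.001, -1.0, 0.001]]
ft_force: [-0.7, 0.2, 6.4]
grip_width: 0.0259
```

Request:
move_arm(targets=[0,-5,0,0,0,0,0,-20,0,0,0,0,0,-30,0,0,0,0,0,-20,0,0,0,0,0,0,0,0,0,0])

```text
time_s: 11.7
position: [0.4373, 0.2599, 0.0866]
tool_rot: [[-0.78, 0.003, 0.626], [-0.626, 0.001, -0.78], [-0.003, -1.0, 0.001]]
ft_force: [-0.5, -0.1, -0.8]
grip_width: 0.0262
```

```bash
python3 wr.py w7|head -1; python3 held.py w7; python3 go.py 468.6 165.3 70 -107.8 60
```

```text
[0.4373 0.2599 0.0866] cam [0.49  0.303 0.222]
pitch,roll deg [-0.1   0.09] top y below TCP at TCP 2.71
slip x range [-105.6   24.1] z by x [(-80, array([-13.8,  14.9])), (-60, array([-14.3,  14.6])), (-40, array([-14.5,  14.3]))]
at [436.7 259.7  85.5] yaw -51.3 F [ 0.2 -0.5 -0.6] w 26.2 t 11.75 q [17. 28. 94.  0. 58. 69.]
5.7, 2.6, 15.6, 0, 0.1644, -0.0001,
3.1, 2.6, 16.3, 0, 0.1644, -0.0001,
0.4, 2.6, 16.6, 0, 0.1644, -0.0001,
-2.4, 2.6, 16.4, 0, 0.1644, -0.0001,
-5, 2.6, 15.8, 0, 0.1644, -0.0001

-7.6, 2.6, 14.8, 0, 0.1644, -0.0001,
6
```

Request:
move_arm(targets=[5.7,2.6,15.6,0,0.1644,0,3.1,2.6,16.3,0,0.1644,0,0.4,2.6,16.6,0,0.1644,0,-2.4,2.6,16.4,0,0.1644,0,-5,2.6,15.8,0,0.1644,0])

```text
time_s: 12.38
position: [0.4628, 0.1804, 0.0711]
tool_rot: [[-0.989, -0.002, -0.151], [0.151, -0.0, -0.989], [0.002, -1.0, 0.001]]
ft_force: [-0.6, 0.3, -0.6]
grip_width: 0.0263
```

Request:
move_arm(targets=[-7.6,2.6,14.8,0,0.1644,0,0,0,0,0,0,0,0,0,0,0,0,0,0,0,0,0,0,0,0,0,0,0,0,0])

```text
time_s: 13.0
position: [0.4684, 0.1657, 0.0698]
tool_rot: [[-0.953, 0.0, -0.304], [0.304, 0.0, -0.953], [0.0, -1.0, -0.0]]
ft_force: [0.1, 0.0, 0.0]
grip_width: 0.026
```

```bash
python3 wr.py w8|head -1; python3 held.py w8; python3 go.py 468.6 165.3 20.5 -107.8 499 155.5 20.5 -107.8 60
```

```text
[0.4684 0.1657 0.0698] cam [0.534 0.146 0.205]
pitch,roll deg [-0.26  0.  ] top y below TCP at TCP 3.76
slip x range [-104.1   25.5] z by x [(-80, array([-13.9,  14.8])), (-60, array([-14.4,  14.5])), (-40, array([-14.6,  14.3]))]
at [468.5 165.6  69.9] yaw -107.7 F [ 0.4 -0.5 -0.5] w 26.1 t 13.05 q [  6.  28.  97.   0.  55. 114.]
-0.2, 49.4, 0.3, 0.0001, 0.0012, -0.0001,
-31.9, -0, 0, 0, 0, -0,
2
```

View pics/w8.png

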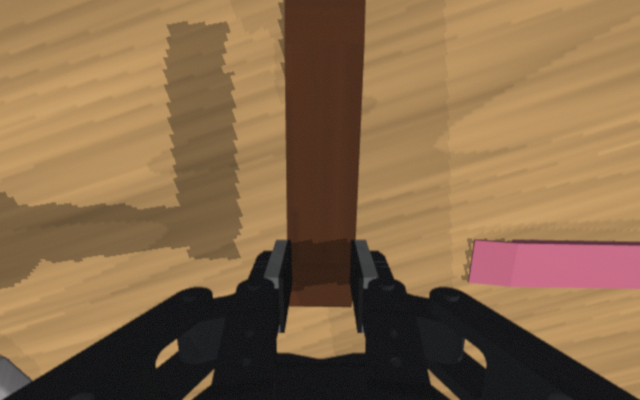

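Request:
move_arm(targets=[0,25,0.1,0,0,0,0,24,0.1,0,0,0,-16,0,0,0,0,0,-16,0,0,0,0,0,0,0,0,0,0,0])

```text
time_s: 13.68
position: [0.5011, 0.1548, 0.0217]
tool_rot: [[-0.952, 0.003, -0.307], [0.307, 0.0, -0.952], [-0.003, -1.0, -0.001]]
ft_force: [0.4, 0.2, -0.6]
grip_width: 0.0262
```

Request:
move_arm(targets=[0,0.7,0,0,0,0,0,0.7,0,0,0,0,0,0.5,0,0,0,0,0,0,0,0,0,0,0,0,0,0,0,0])

```text
time_s: 14.3
position: [0.4989, 0.1554, 0.0189]
tool_rot: [[-0.952, -0.0, -0.306], [0.306, 0.0, -0.952], [0.0, -1.0, -0.0]]
ft_force: [0.3, 0.9, -1.4]
grip_width: 0.0259
```

```bash
python3 go.py 560.9 135.6 18 -107.8 20; python3 - <<'E'
from rig import get_image
import cv2,pickle
d=get_image("side")
cv2.imwrite("pics/side2c.png",cv2.resize(d["pixels"][180:300,210:350,::-1],None,fx=5,fy=5,interpolation=cv2.INTER_CUBIC))
E
```

```text
at [498.9 155.4  18.9] yaw -107.8 F [ 0.3  0.9 -1.4] w 25.9 t 14.3 q [  4.  35.  95.   0.  50. 112.]
-16.3, 0.2, -0, 0, 0, 0,
-16.3, 0.2, -0, 0, 0, 0,
-16.3, 0.2, -0, 0, 0, 0,
-16.3, 0.2, -0, 0, 0, 0,
4
```

View pics/side2c.png

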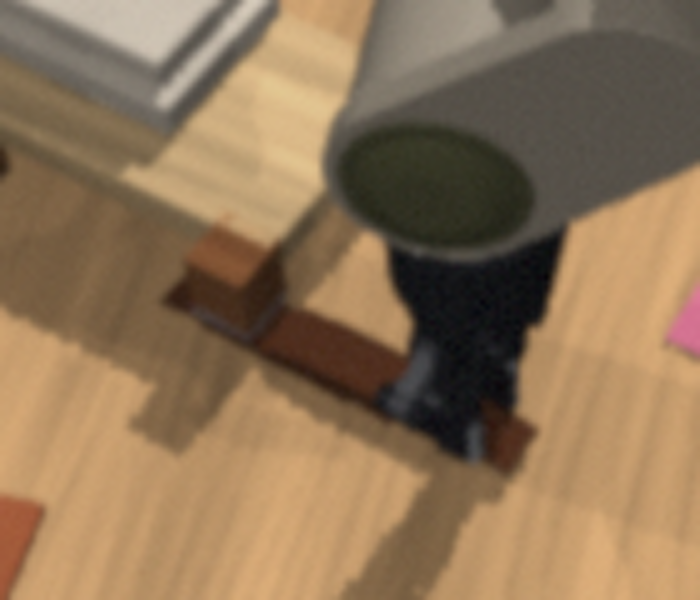

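The second slip lies aligned over the first, with its tip just before the foot (crop ~(260,330)). I lower a little further and start in.

Request:
move_arm(targets=[-6,0.4,0,0,0,0,-6,0.4,0,0,0,0,-6,0,0,0,0,0,0,0,0,0,0,0,0,0,0,0,0,0])

```text
time_s: 14.98
position: [0.5161, 0.1498, 0.0181]
tool_rot: [[-0.952, -0.0, -0.306], [0.306, -0.0, -0.952], [0.0, -1.0, 0.0]]
ft_force: [0.4, 0.5, -0.8]
grip_width: 0.0261
```

Request:
move_arm(targets=[0,0.3,0,0,0,0,0,0,0,0,0,0,0,0.3,0,0,0,0,0,0,0,0,0,0,0,0,0,0,0,0])

```text
time_s: 15.6
position: [0.516, 0.1499, 0.0175]
tool_rot: [[-0.952, -0.0, -0.306], [0.306, 0.0, -0.952], [0.0, -1.0, 0.0]]
ft_force: [-0.8, 0.5, 1.0]
grip_width: 0.0259
```

Request:
move_arm(targets=[-4,0.2,0,0,0,0,-4,0,0,0,0,0,-4,0,0,0,0,0,0,0,0,0,0,0,0,0,0,0,0,0])

```text
time_s: 16.23
position: [0.5262, 0.1465, 0.0174]
tool_rot: [[-0.952, -0.003, -0.306], [0.306, 0.0, -0.952], [0.003, -1.0, 0.001]]
ft_force: [-8.1, 1.4, 7.7]
grip_width: 0.0255
```

Request:
move_arm(targets=[-3,0,0,0,0,0,-3,0,0,0,0,0,-3,0,0,0,0,0,0,0,0,0,0,0,0,0,0,0,0,0])

```text
time_s: 16.85
position: [0.5344, 0.1439, 0.0174]
tool_rot: [[-0.952, -0.004, -0.306], [0.306, 0.001, -0.952], [0.004, -1.0, 0.001]]
ft_force: [-8.8, 3.0, 8.2]
grip_width: 0.0261
```

Request:
move_arm(targets=[-4,0,0,0,0,0,-4,0,0,0,0,0,-4,0,0,0,0,0,0,0,0,0,0,0,0,0,0,0,0,0])

```text
time_s: 17.48
position: [0.546, 0.1402, 0.0174]
tool_rot: [[-0.952, -0.004, -0.306], [0.306, 0.001, -0.952], [0.004, -1.0, 0.001]]
ft_force: [-7.7, 2.5, 8.2]
grip_width: 0.0258
```

```bash
python3 wr.py w9|head -1; python3 held.py w9;python3 go.py 560.9 135.6 17.4 -107.8 20; python3 - <<'E'
from rig import get_image
import cv2,pickle
d=get_image("side")
cv2.imwrite("pics/side3c.png",cv2.resize(d["pixels"][180:300,210:350,::-1],None,fx=5,fy=5,interpolation=cv2.INTER_CUBIC))
E
```

```text
[0.546  0.1402 0.0174] cam [0.612 0.12  0.152]
pitch,roll deg [2.43 0.24] top y below TCP at TCP 4.39
slip x range [-75.6  39.6] z by x [(-80, array([-19. ,  19.2])), (-60, array([-19.1,  19.1])), (-40, array([-19.1,  19.1]))]
at [546.  140.2  17.4] yaw -107.8 F [-9.   2.7  8.4] w 25.6 t 17.52 q [  2.  38.  88.   0.  54. 110.]
-15.5, -0.1, -0.2, -0.0007, 0.0002, 0.0038,
1
```

View pics/w9.png

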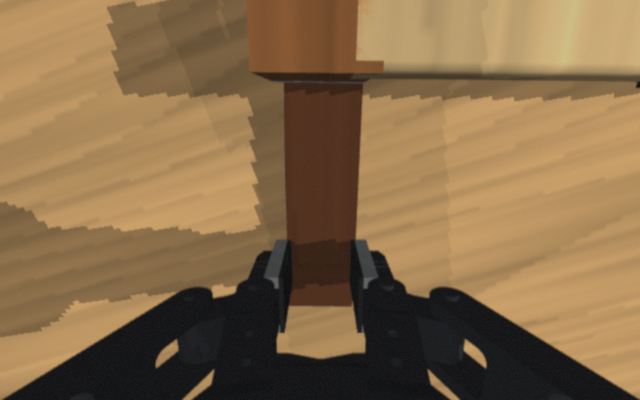

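View pics/side3c.png

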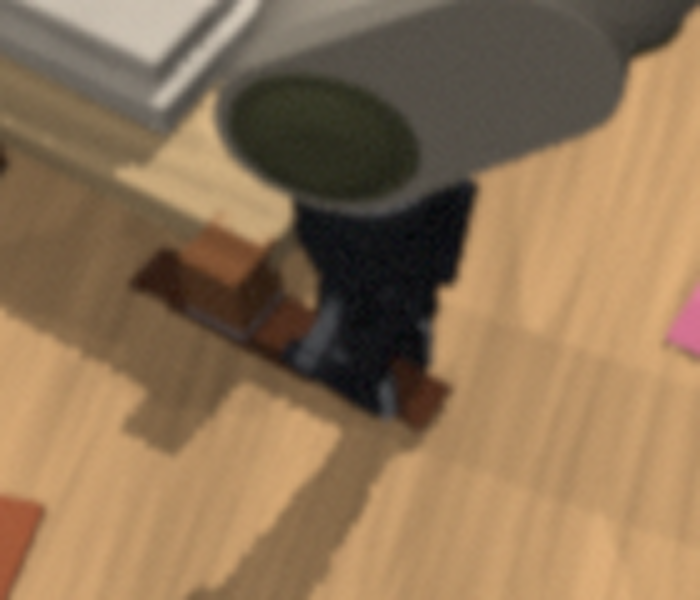

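The second slip has not slipped in the grip (its rear end is still at row 305) and is under the foot. The first slip seems to be dragged along with it, by ~13 mm, which is within the margin. I measure the stand's shift.

```bash
cat > st.py <<'E'
import sys
from h import *
d=pickle.load(open(f"pics/{sys.argv[1]}.pkl","rb"));X=cloud(d);z=d["z_map"]
m=(X[...,2]>.045)&(X[...,2]<.075)&(z>0)&(X[...,0]>.55);m[130:]=0
pts=[]
for u in range(0,640):
    c=np.where(m[:,u])[0]
    if len(c)>3 and c.max()<125: pts.append(X[c.max(),u])
q=np.array(pts);a=np.radians(-17.8);e=np.array([np.cos(a),np.sin(a)]);l=np.array([-np.sin(a),np.cos(a)])
f=np.polyfit(q[:,:2]@l,q[:,:2]@e,1);print("front e",np.percentile(q[:,:2]@e,[10,50,90]).round(4),"yaw rel",-np.degrees(np.arctan(f[0])).round(2),"left",((q[:,:2]@l).max()).round(4),"ref .5499,left .3175ish")
E
python3 st.py w3; python3 st.py w9
```

```text
front e [0.5505 0.5506 0.5508] yaw rel -0.0 left 0.3175 ref .5499,left .3175ish
front e [0.5518 0.5522 0.5527] yaw rel -0.66 left 0.3194 ref .5499,left .3175ish
```

Request:
move_arm(targets=[-4,0,0,0,0,0,-4,0,0,0,0,0,-4,0,0,0,0,0,-2,0,0,0,0,0,0,0,0,0,0,0])

```text
time_s: 18.2
position: [0.559, 0.1361, 0.0173]
tool_rot: [[-0.952, -0.005, -0.305], [0.305, 0.001, -0.952], [0.005, -1.0, 0.001]]
ft_force: [-10.0, 3.4, 9.0]
grip_width: 0.0259
```

```bash
python3 wr.py w10|head -1; python3 st.py w10
```

```text
[0.559  0.1361 0.0173] cam [0.625 0.116 0.152]
front e [0.5533 0.5542 0.555 ] yaw rel -1.71 left 0.3218 ref .5499,left .3175ish
```

View pics/w10.png

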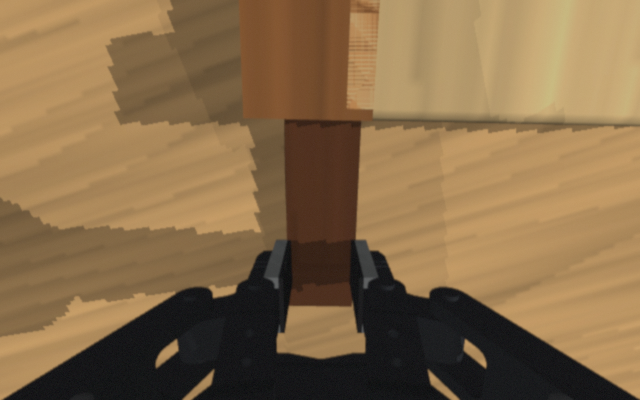

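Request:
move_arm(targets=[-3,0,0,0,0,0,-3,0,0,0,0,0,-2,0,0,0,0,0,0,0,0,0,0,0,0,0,0,0,0,0])

```text
time_s: 18.88
position: [0.5666, 0.1337, 0.0174]
tool_rot: [[-0.952, -0.005, -0.305], [0.305, 0.001, -0.952], [0.005, -1.0, 0.001]]
ft_force: [-10.0, 3.6, 9.0]
grip_width: 0.0258
```

```bash
python3 wr.py w11|head -1; python3 st.py w11; python3 - <<'E'
from rig import get_image
import cv2,pickle
d=get_image("side")
cv2.imwrite("pics/side4c.png",cv2.resize(d["pixels"][180:300,210:350,::-1],None,fx=5,fy=5,interpolation=cv2.INTER_CUBIC))
E
```

```text
[0.5666 0.1337 0.0174] cam [0.633 0.113 0.152]
front e [0.5652 0.5748 0.5838] yaw rel 87.6 left 0.3242 ref .5499,left .3175ish
```

View pics/side4c.png

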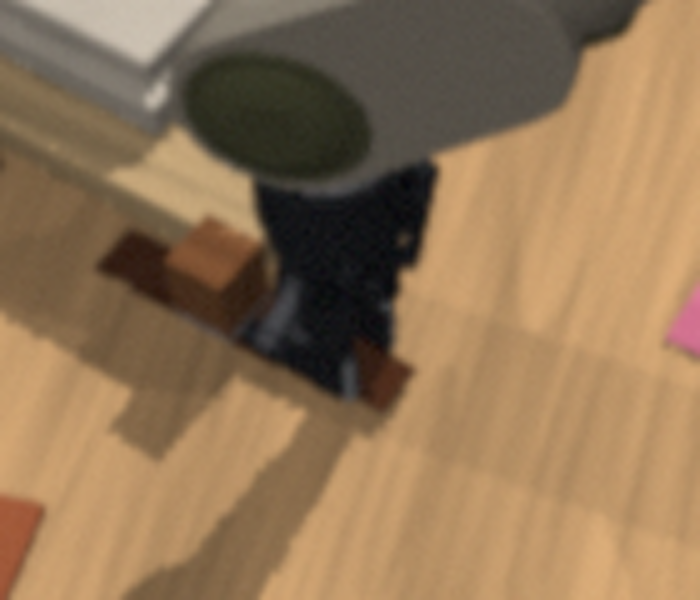

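Request:
move_arm(targets=[0.5,-0.4,0,0,0,0,0,0,0,0,0,0,0,0,0,0,0,0,0,0,0,0,0,0,0,0,0,0,0,0])

```text
time_s: 19.6
position: [0.5666, 0.1337, 0.0178]
tool_rot: [[-0.952, -0.004, -0.305], [0.305, 0.001, -0.952], [0.004, -1.0, 0.0]]
ft_force: [-8.6, 3.5, 7.6]
grip_width: 0.026
```

Request:
move_arm(targets=[0,0,0,0,0,0,0,0,0,0,0,0,0,0,0,0,0,0,0,0,0,0,0,0,0,0,0,0,0,0], hand=0.3)

```text
time_s: 20.23
position: [0.5681, 0.1332, 0.0177]
tool_rot: [[-0.952, 0.0, -0.306], [0.306, -0.0, -0.952], [-0.0, -1.0, -0.0]]
ft_force: [0.1, -0.3, -0.7]
grip_width: 0.0553
```

Request:
move_arm(targets=[10,-12,0,0,0,0,20,-25,0,0,0,0,30,-30,0,0,0,0,20,-20,0,0,0,0,0,0,0,0,0,0])

```text
time_s: 20.85
position: [0.4912, 0.1583, 0.1066]
tool_rot: [[-0.953, 0.003, -0.305], [0.305, 0.0, -0.953], [-0.003, -1.0, -0.001]]
ft_force: [-0.1, 0.6, 0.3]
grip_width: 0.0551
```

```bash
python3 wr.py w12|head -1; python3 st.py w12; python3 slip.py w12 .4 .65 .05 .25 .0085 .02;python3 slip.py w12 .4 .65 .05 .25 .002 .02; python3 - <<'E'
from rig import get_image
import cv2,pickle
d=get_image("side");pickle.dump(d,open("pics/side5.pkl","wb"))
cv2.imwrite("pics/side5c.png",cv2.resize(d["pixels"][180:300,210:350,::-1],None,fx=5,fy=5,interpolation=cv2.INTER_CUBIC))
E
```

```text
[0.4912 0.1583 0.1066] cam [0.556 0.138 0.242]
[322.  61.] [ 297    0   51  125 5997] (array([577.6, 130.8]), array([30.4, 73.8], dtype=float32), np.float32(-18.0)) [0.0108 0.014  0.0153]
[321.  61.] [ 297    0   52  125 6058] (array([577.4, 131.2]), array([31.7, 73.8], dtype=float32), np.float32(-19.4)) [0.0106 0.014  0.0153]Traceback (most recent call last):
  File "st.py", line 10, in <module>
    f=np.polyfit(q[:,:2]@l,q[:,:2]@e,1);print("front e",np.percentile(q[:,:2]@e,[10,50,90]).round(4),"yaw rel",-np.degrees(np.arctan(f[0])).round(2),"left",((q[:,:2]@l).max()).round(4),"ref .5499,left .3175ish")
                 ~^^^^^^
IndexError: too many indices for array: array is 1-dimensional, but 2 were indexed
```

View pics/w12.png

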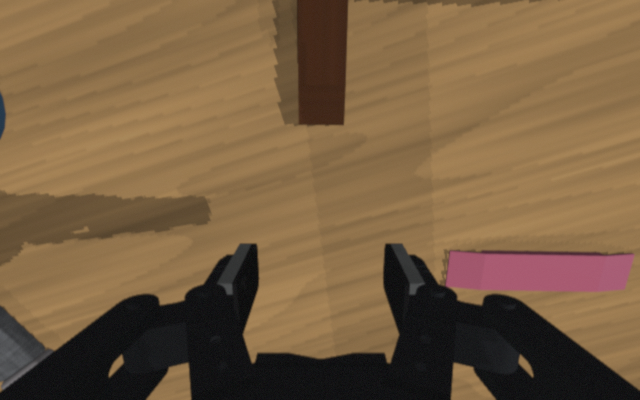

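View pics/side5c.png

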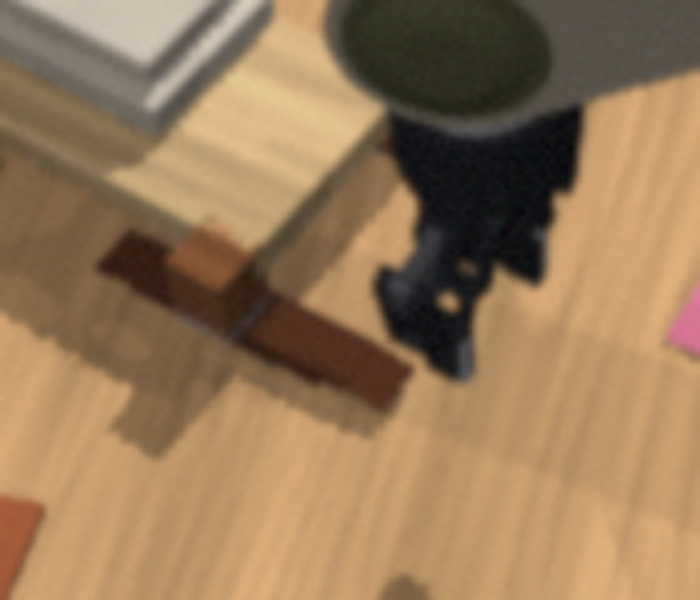

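Both slips are stacked and flat, with the top at 14 mm. The foot is tight on them (side crop ~(215,300)), and the lower slip's tip shows beyond the foot at (120,250). I raise the hand to measure the final foot position against them.

Request:
move_arm(targets=[-20,-40,-20,0,0,0,-20,-40,-20,0,0,0,0,0,0,0,0,0,0,0,0,0,0,0,0,0,0,0,0,0])

```text
time_s: 21.58
position: [0.5415, 0.1831, 0.1833]
tool_rot: [[-0.952, -0.003, -0.306], [0.306, -0.0, -0.952], [0.003, -1.0, 0.001]]
ft_force: [0.1, 0.4, 0.9]
grip_width: 0.0558
```

```bash
python3 wr.py w13|head -1;python3 slip.py w13 .4 .65 .05 .25 .0085 .02; python3 - <<'E'
from h import *
d=pickle.load(open("pics/w13.pkl","rb"));X=cloud(d);z=d["z_map"]
m=(X[...,2]>.045)&(X[...,2]<.075)&(z>0)&(X[...,0]>.5)
P=X[m];print(m.sum())
t=P[(P[:,2]>.054)&(P[:,2]<.064)];c=np.linalg.lstsq(np.c_[t[:,:2],np.ones(len(t))],t[:,2],rcond=None)[0];print("tilt est rad",c[:2].round(4))
pts=[]
for u in range(640):
    k=np.where(m[:,u])[0]
    if len(k)>3: pts.append(X[k.max(),u])
q=np.array(pts)[8:-8]
f=np.polyfit(q[:,1],q[:,0],1)
r=np.polyval(f,q[:,1])-q[:,0];q=q[abs(r)<.004];f=np.polyfit(q[:,1],q[:,0],1)
a=-np.arctan(f[0]);e=np.array([np.cos(a),np.sin(a)]);l=np.array([-np.sin(a),np.cos(a)])
s=P[:,:2]@l;L,Rr=np.percentile(s,[99.7,.3]);F=np.median(q[:,:2]@e)
print("yaw",np.degrees(a),"width",L-Rr,"foot from left",(F+.017)*e+(L-.017)*l,"from mid",(F+.017)*e+((L+Rr)/2+.075)*l)
E
```

```text
[0.5415 0.1831 0.1833] cam [0.607 0.163 0.318]
[366. 112.] [ 340   62   47  102 3540] (array([583.9, 132.4]), array([38.7, 85.3], dtype=float32), np.float32(-17.1)) [0.0108 0.0141 0.0155]
20638
tilt est rad [0.0006 0.0007]
yaw -2.1529437162623335 width 0.46025336797625155 foot from left [0.62459496 0.40039739] from mid [0.61940593 0.26236821]
```

View pics/w13.png

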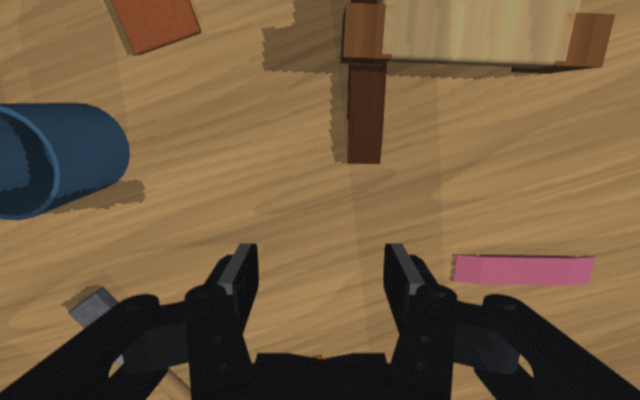

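Stand level, foot at cols 343-385 with the stack running out to row 163. I redo the fit with the mug masked out.

```bash
python3 - <<'E'
from h import *
d=pickle.load(open("pics/w13.pkl","rb"));X=cloud(d);z=d["z_map"]
m=(X[...,2]>.045)&(X[...,2]<.075)&(z>0)&(X[...,0]>.5);m[:,:335]=0;m[150:]=0
P=X[m];pts=[]
for u in range(345,612):
    k=np.where(m[:,u])[0]
    if len(k)>3: pts.append(X[k.max(),u])
q=np.array(pts)[5:-5];f=np.polyfit(q[:,1],q[:,0],1);a=-np.arctan(f[0]);e=np.array([np.cos(a),np.sin(a)]);l=np.array([-np.sin(a),np.cos(a)])
s=P[:,:2]@l;L,Rr=np.percentile(s,[99.7,.3]);F=np.median(q[:,:2]@e)
ft=(F+.017)*e+((L+Rr)/2+.075)*l
print("yaw",np.degrees(a),"width",L-Rr,"foot",ft)
st=ft+.09*e-.075*l;a0=np.radians(-17.8);e0=np.array([np.cos(a0),np.sin(a0)]);l0=np.array([-np.sin(a0),np.cos(a0)])
print("stand now",st,"start",np.array([.6323,.1127])+.09*e0-.075*l0)
m=(X[...,2]>.0085)&(X[...,2]<.02)&(X[...,0]<.64);m[:60]=0;m[:,:342]=0;m[:,390:]=0;m[175:]=0
S=X[m];g=S[:,:2]@e0;print("B rear e",np.percentile(g,[.3]),"center e",np.percentile(g,.3)+.07,"foot e",ft@e0,"B lat",np.percentile(S[:,:2]@l0,[1,99]),"foot lat",ft@l0)
E
python3 - <<'E'
from rig import get_image
import cv2,pickle
d=get_image("side");pickle.dump(d,open("pics/side6.pkl","wb"))
import sys;sys.path.insert(0,".")
from h import *
X=cloud(d);e=np.array([.952,-.3057])
# project predicted A tip locations for several centre e at lateral of A
K=d["intrinsics"]
for ea in(.535,.545,.555,.565,.575):
    l=np.array([.3057,.952]);Pt=np.r_[(ea+.07)*e+.301*l,.0027];c=d["R"]@Pt+d["t"];uv=(K@c)[:2]/c[2];print(ea,uv.round(1),"crop",((uv-[210,180])*5).round())
im=d["pixels"][180:300,210:350,::-1];cv2.imwrite("pics/side6c.png",cv2.resize(im,None,fx=5,fy=5,interpolation=cv2.INTER_CUBIC))
E
```

```text
yaw -19.676915686119354 width 0.1833035666765102 foot [0.64035213 0.11713446]
stand now [0.699843   0.01620955] start [0.6950645  0.01377772]
B rear e [0.47305041] center e 0.5430504144992918 foot e 0.5738906292422203 B lat [0.28624687 0.31612082] foot lat 0.3072798000019071
0.535 [246.8 236.8] crop [184. 284.]
0.545 [243.6 235.2] crop [168. 276.]
0.555 [240.5 233.6] crop [152. 268.]
0.565 [237.3 232. ] crop [137. 260.]
0.575 [234.2 230.4] crop [121. 252.]
```

View pics/side6c.png

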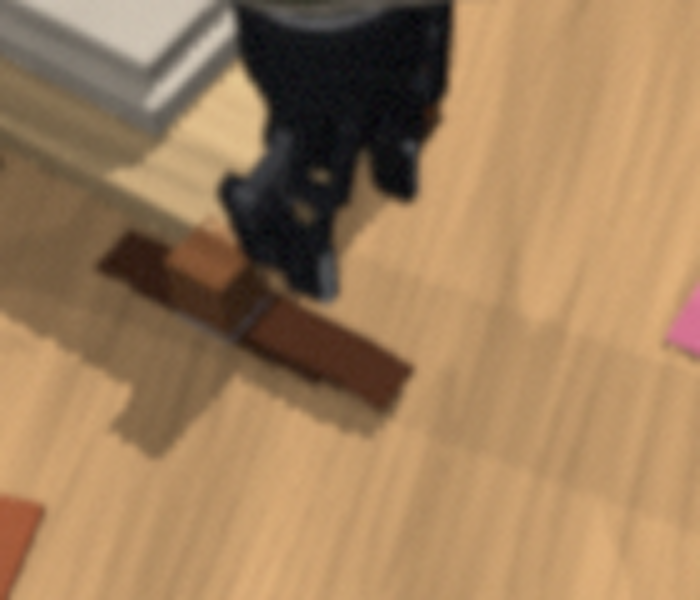

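```bash
python3 - <<'E'
from rig import env
s=env.observe();print(s["time_s"],s["ft_force"].round(1));print(env.close_job())
E
```

```text
21.675 [ 0.7 -1.1 -0.9]
the job is handed in; nothing more can be done
None
```

I slid both slips flat under the short near-left foot, the second on top of the first, and handed the job in at about 21.7 s of the 69 s allowed. No verdict is reported.

Last checks from the cameras:

| Check | Measured | Limit |
|---|---|---|
| Lower slip, lengthwise offset from foot centre | about 4 mm | 40 mm |
| Upper slip, lengthwise offset | about 31 mm | 40 mm |
| Upper slip, sideways offset | about 6 mm | 14 mm |
| Lower slip, sideways offset | about 7 mm (inferred: it is hidden under the upper slip) | 14 mm |
| Stand tilt | about 0.001 rad | 0.02 rad |
| Stand shift from start | about 5 mm, turned 2° | 40 mm |

- **Stack:** the top of the stack reads 14 mm, as two slips should, and the force on the hand while I pushed was about 10 N.
- **Dragging:** the first slip was dragged roughly 40 mm by the second as it went in; I had left room for that.
- **Not measured:** I could not measure the force pressing the two slips together. I infer the foot is tight from the level stand and the resistance while pushing.
- **Bystanders:** no move went near the mug, bowl or jar, but I did not re-measure them afterwards. The hand was clear of everything when I handed in.

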